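Runout check of a shaft in V-blocks

TASK

On the gauge stand with the red push pad and red lever ball, first push the pad down until the dial gauge's carriage rests on its stop, so that the sprung plunger bears on the shaft's collar. Then, with the gauge left down, swing the shaft's lever over the top to its stop on the other side, so that the collar's runout shows on the dial. Do not touch the stand with the black pad and ball, which is set up for another shaft.

Things in the scene. Friction and masses are not known exactly. Their poses are not given: they have to be found in the camera images.
- red_stand: Stand to use, fixed: grey plate with V-blocks (57 mm high) holding a 16 mm shaft, axis 50 mm up. Origin: on the bench below the collar's middle. x along the shaft, away from its lever end (lever end is nearer the robot); y across, towards the column; z up. Plate: x -65 to 85, y -50 to 75, 12 mm thick. Column: 14 mm thick, at x 0, y 55, top 215 mm up
- red_pad (a point): Centre of the top face of the red push pad, a flat disc 32 mm across, 8 mm thick, on top of the round dial gauge (48 mm case, 22 mm thick along x); at x 0, y 0 of the stand, 200 mm above the bench with the carriage at the top, 155 mm when fully down. The point moves with the carriage
- red_ball (a point): Centre of the red ball, 18 mm across, at the end of the shaft's lever: 54 mm from the shaft axis, in the plane x = -80 mm of the stand. The lever is a radial steel rod 8 mm thick from the shaft to the ball. The point moves with the lever
- red_slide (a joint): Slide of the red stand's gauge carriage, in m: 0 at the top, growing downwards, 0.045 fully down on the brass stop collar on the column. It starts at 0 to 0.012. Friction holds it wherever it is left, also against the plunger's spring; pushing it down takes about 5 to 9 N
- red_plunger (a joint): Sprung plunger of the red stand's gauge, in m: 0 hanging free, growing as the collar pushes it up (spring 0.6 to 2 N). Its tip, at x 0, y 0, hangs 102 mm above the bench less the slide's value; the eccentric brass collar's top is 70 to 73 mm up, depending on the shaft angle, so with the carriage fully down it reads about 0.012 to 0.016
- red_shaft (a joint): Angle of the red stand's shaft and lever, in rad: 0 with the lever straight up, negative leaning to the stand's -y side, positive to +y (the column's side). Stops at -0.8 and +0.8. It starts at -0.78 to -0.6. Friction (0.05 N m) holds it where it is left: 1 to 2 N at the ball along its arc moves it
- black_stand: The other stand, of the same shape, size and axes, fixed to the bench, with a black pad, black lever ball and steel collar. Not to be touched
Mind the look-alikes: they are no part of the job. What is shaped like the red_stand but green or pink is not meant.

How it is judged (in metres and radians):
On the way, in this order (a step that is already met when the one before it is completed fails the run):
1. the red stand's gauge is lowered to its stop (within 7 mm) with the plunger pressed up by the collar, while the lever is still on its starting side (below -0.45 rad) (value of joint red_slide above 0.038 m and value of joint red_plunger above 0.002 m and value of joint red_shaft below -0.45 rad), for 0.2 s.
2. with the gauge down, the lever passes the top (value of joint red_slide above 0.038 m and value of joint red_plunger above 0.002 m and value of joint red_shaft above 0 rad).
At the end, for the whole second after the job is handed in: The red stand's carriage is within 7 mm of its lower stop with the plunger pressed up at least 2 mm by the collar, and its lever rests within 0.2 rad (11 degrees) of the far stop (value of joint red_slide above 0.038 m and value of joint red_plunger above 0.002 m and value of joint red_shaft above 0.6 rad and velocity of joint red_shaft below 0.1 rad/s); the robot touches nothing.
It fails at once if the robot touches the black stand (over 2 N) (contact force between any of the fingers, the arm and black_stand above 2 N).
It fails at once if the gauge is lifted off again once the lever has been swung past the top (value of joint red_shaft above 0 rad and value of joint red_slide below 0.038 m).
It also fails if it takes over 42 s, if anything falls off the work surface, if the arm or the gripper's body presses on something with over 40 N, if the wrist force passes 120 N, or if a joint passes its speed limit or range.

ROBOT

A 6-joint arm with a two-finger parallel gripper is mounted at the origin on the work surface. World frame = base frame: x ahead of the robot, y to its left, z up, the work surface at z = 0. Lengths are in mm, angles in rad, forces in N, time in s.
With the tool pointing down it reaches from about 275 to 975 mm from the base axis. Payload 8.4 kg.
Tool frame: the origin (TCP) lies midway between the tips of the shut fingers; the grasp point (between the pads) lies 19 mm behind it; y points along the fingers, x is the direction in which the jaws open and shut, and the axes are right-handed (so a half turn about y gives the same grasp; the last joint's range is limited). The gripper opens to 92 mm and grips with 3 to 60 N. Pads are 20 mm wide; open, the fingers measure 128 mm over their backs; the gripper's body (75 mm by 189 mm) begins 69 mm behind the grasp point.
Start: joints at [-1.221, 0.353, 1.633, -0, 1.155, -0.002], TCP at [215.366, -586.724, 214.583] pointing down, gripper open.
Joint ranges: [-2.63, 2.63], [-0.92, 2.1], [0.06, 2.66], [-1.3, 4.44], [0, 2.69], [-3.02, 3.02]. Speed limits (rad/s): [2.22, 2.22, 2.79, 3.14, 3.14, 3.14].

INTERFACE

Orientations are given as [roll, pitch, yaw] about the fixed x, y, z axes, in that order (R = Rz(yaw) Ry(pitch) Rx(roll)).
In Python, from bench import status, vision, arm gives the robot as it stands.
- The arm moves only by the tool carry_out, never from a script. Its argument "deltas" is a list that holds one entry, the list of rows, each a list of 7 numbers: the opening, from 0 (shut) to 1 (fully open), then the shift along the tool's x, y, z in mm, then the turn, a rotation vector about the tool's x, y, z in rad. A call has 1 to 20 rows; each row is the pose to reach, as a shift and turn from the pose commanded when the call began, along the tool's axes at that moment; what a row does not reach only later rows make up. A row lasts 1/8 s, in which the tool goes at most 62.5 mm and 10.7 degrees, less where a joint would pass 70% of its speed; a pose out of reach is approached as far as the arm can. A call with a gripper value outside its range is refused whole. The fingers move at their own pace and stop on an object; "squeeze" is the grip in N (left out, the last holds). Time passes only in rows, so rows that repeat a pose let the fingers close. It gives the time, the measured TCP pose, the force and the opening at its end, in the units of the state.
- status.get_obs(): the state, without advancing time (a new reading comes with each control period).
- vision.get_image(name): name is "scene" or "top"; returns a dict with "pixels" (420x560x3 uint8, red, green, blue), "K" (3x3 intrinsics, pixels), "R" (3x3) and "t" (3): a world point X has camera coordinates R X + t. Camera axes: x right, y down, z forward; pixel columns grow to the right and rows downward; lengths in mm; the calibration is good to about 2 mm. A picture is of the moment at which its call begins. There is no depth.
- arm.job_done(): hands the job in, once; it reports no verdict.
The state is a dict: "time_s": time; "joint_positions": joint angles; "qvel": joint speeds; "joint_efforts": joint torques, N m; "eef_pos": TCP position; "ee_rot": TCP orientation; "force": force on the tool from outside, world axes, zero at the start; "torque": the same for the moment, N m; "width": opening from 0.0 (shut) to 1.0 (fully open).
Only numpy, scipy, OpenCV 4.12 (cv2) and the standard library are available. Lean on these libraries where they do the work, as an engineer would, in place of code of your own. Each camera call takes 0.05 s, during which the arm holds its last target.

## Working session

There is one attempt and no reset: what is moved stays moved. The work goes in short steps, Python scripts to look and compute and a tool call to move; the robot and the scene stay as the last step left them, time stands still between calls to the robot, and variables do not carry over. Pictures are saved under pics/ and viewed, and the job is handed in when it is done.

Besides the shell and the picture viewer there is one more tool, called after "Call:" as a command line: name --argument value ..., lists and objects as JSON in quotes. carry_out: Moves the arm, as the interface text tells. Its arguments: {"type":"object","properties":{"deltas":{"type":"array"},"squeeze":{"type":"number"}},"required":["deltas"]}

```bash
ls; mkdir -p pics; python3 - <<'E'
from bench import status, vision
import cv2, pickle
o=status.get_obs(); print(o)
d={}
for n in("scene","top"):
    im=vision.get_image(n); d[n]=im
    cv2.imwrite(f"pics/{n}0.png",im["pixels"][:,:,::-1]); print(n,im["K"],im["R"],im["t"])
pickle.dump(d,open("im0.pkl","wb"))
E
```

```text
pics
{'time_s': 0.0, 'joint_positions': array([-1.22139008e+00,  3.53673751e-01,  1.63411206e+00, -3.27557794e-06,
        1.15519221e+00, -2.42259130e-03]), 'qvel': array([-9.80193023e-04,  3.13456975e-04,  3.06886562e-04,  3.54278609e-05,
       -1.15858013e-03,  7.43781624e-04]), 'joint_efforts': array([ 8.99748793e-04, -5.93837464e+01, -3.34214401e+01,  6.98223151e-02,
        2.31083779e-02, -1.23139121e-04]), 'eef_pos': array([ 215.2041596 , -586.26445716,  213.85714778]), 'ee_rot': array([-1.57079597e+00,  1.38536851e-03, -1.21896616e+00]), 'force': array([ 0.11392906,  0.05058165, -0.51839704]), 'torque': array([-0.05264655,  0.04000522,  0.00054498]), 'width': 1.0008873519233288}
scene [[452.3091061    0.         272.88503157]
 [  0.         452.3091061  205.57731575]
 [  0.           0.           1.        ]] [[-0.75174536  0.6592628   0.01585783]
 [ 0.34556228  0.41429153 -0.84199124]
 [-0.56166327 -0.62748314 -0.53925809]] [ 305.63158869  -36.64655991 1386.42975276]
top [[414.8092622    0.         271.2620975 ]
 [  0.         414.8092622  210.85600135]
 [  0.           0.           1.        ]] [[-0.02183666 -0.99964311  0.01538856]
 [-0.99865415  0.02108561 -0.04738436]
 [ 0.04704297 -0.01640257 -0.99875819]] [  26.41849688  436.41746771 1010.85893083]
```

View pics/scene0.png

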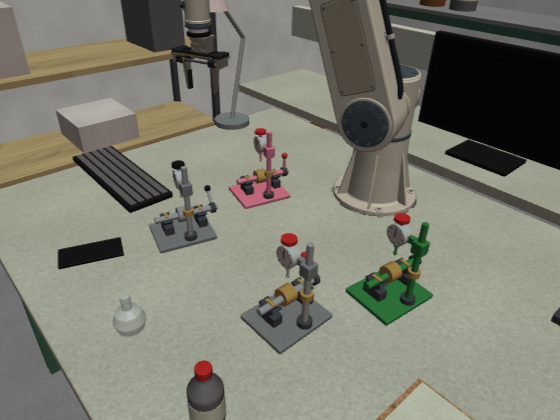

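View pics/top0.png

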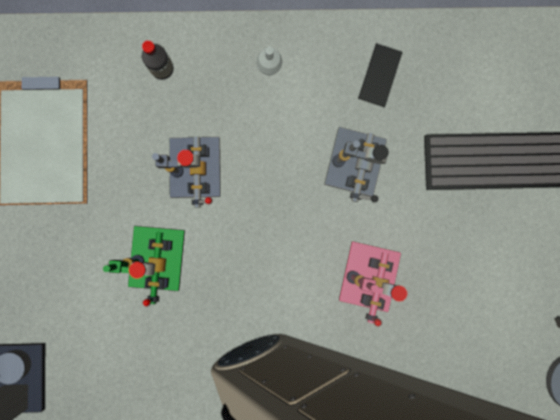

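```bash
python3 - <<'E'
import pickle,cv2,numpy as np
d=pickle.load(open("im0.pkl","rb"))
a=d["top"]["pixels"][120:220,140:240,::-1]; b=d["scene"]["pixels"][225:350,235:340,::-1]
a=cv2.resize(a,(500,500),interpolation=cv2.INTER_CUBIC);b=cv2.resize(b,(420,500),interpolation=cv2.INTER_CUBIC)
cv2.imwrite("pics/crop0.png",cv2.resize(np.hstack([a,b]),(800,434)))
E
```

```text
(no output)
```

View pics/crop0.png

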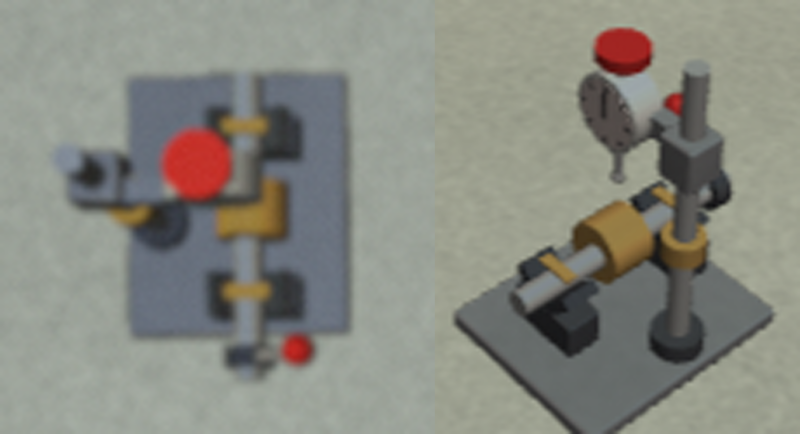

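```bash
cat > h.py <<'E'
import numpy as np
def proj(c,X):
    p=c["R"]@np.asarray(X,float)+c["t"]; q=c["K"]@p; return q[:2]/q[2]
def st(p,X):
    x,y,th=p[:3]; c,s=np.cos(th),np.sin(th); return np.array([x+c*X[0]-s*X[1],y+s*X[0]+c*X[1],X[2]])
def ball(a): return [-80,54*np.sin(a),50+54*np.cos(a)]
E
cat > fit.py <<'E'
import pickle,cv2,numpy as np
from h import *
from scipy.optimize import least_squares
d=pickle.load(open("im0.pkl","rb"))
def blobs(im,reg):
    r0,r1,c0,c1=reg; h=cv2.cvtColor(im[r0:r1,c0:c1],cv2.COLOR_RGB2HSV)
    m=((((h[...,0]<6)|(h[...,0]>174))&(h[...,1]>140)&(h[...,2]>60))*255).astype(np.uint8)
    n,l,s,c=cv2.connectedComponentsWithStats(m)
    return [(s[i,4],c[i]+[c0,r0],s[i,:4]) for i in range(1,n) if s[i,4]>3]
for n,reg in(("top",(120,220,140,240)),("scene",(225,350,235,330))):
    for b in blobs(d[n]["pixels"],reg):print(n,b)
T=lambda u,v:np.array([u/4.348+140-.4,v/4.348+120-.4])
S=lambda u,v:np.array([(u-434.8)/3.478+235-.4,v/3.478+225-.4])
tb=blobs(d["top"]["pixels"],(120,220,140,240)); tb.sort(key=lambda b:-b[0])
obs=[("top",[85,75,12],T(128,76)),("top",[85,-50,12],T(345,73)),("top",[-65,-50,12],T(348,330)),("top",[-65,75,12],T(132,335)),
("scene",[85,-50,12],S(457,318)),("scene",[-65,75,12],S(772,315))]
def res(p):
    r=[proj(d[n],st(p,X))-z for n,X,z in obs]
    r.append(proj(d["top"],st(p,[0,0,198-p[3]]))-tb[0][1])
    r.append(proj(d["scene"],st(p,[0,0,200-p[3]]))-S(623,45))
    r.append(proj(d["top"],st(p,ball(p[4])))-tb[1][1])
    r.append(proj(d["top"],st(p,[0,55,215]))-T(66,160))
    r.append(proj(d["scene"],st(p,[0,55,215]))-S(697,68))
    return np.concatenate(r)
f=least_squares(res,[550,190,0,5,-.7],x_scale=[10,10,.1,5,.1],loss="soft_l1"); print(f.x); print(res(f.x).reshape(-1,2).round(1))
p=f.x; print("pad",st(p,[0,0,200-p[3]]),"ball",st(p,ball(p[4])),"far",st(p,ball(.8)))
E
python3 fit.py
```

```text
top (np.int32(198), array([185.14646465, 157.35353535]), array([38, 30, 15, 16], dtype=int32))
top (np.int32(30), array([207.9       , 200.03333333]), array([65, 77,  7,  7], dtype=int32))
scene (np.int32(170), array([288.8       , 239.15294118]), array([46,  8, 16, 13], dtype=int32))
scene (np.int32(21), array([303.61904762, 254.33333333]), array([66, 27,  5,  6], dtype=int32))
[ 5.39895156e+02  1.91903656e+02  3.12859936e-03 -4.84482598e-01
 -6.07879355e-01]
[[-0.7 -0.1]
 [ 0.1 -0.5]
 [ 0.6  0.9]
 [-0.8  0.9]
 [-2.  -0.6]
 [ 1.  -0.7]
 [-0.4 -0.2]
 [-0.2  0.1]
 [-0.   0.2]
 [ 0.3 -0.1]
 [-0.3  1. ]]
pad [539.89515609 191.90365583 200.4844826 ] ball [459.99203632 160.81260771  94.3264952 ] far [459.77435455 230.39040761  87.6221623 ]
```

The stand to use is the one on the grey plate with a red pad, at top pixel (185,157) and scene pixel (289,239). Its ball is at top pixel (208,200). The others don't fit: one is green at top (137,270), one is pink at (399,293), and the grey one at (380,152) has a black pad. The crop confirms grey plate, red pad and red ball. The fit puts the stand at (540,192) with yaw about 0.

Next I'll shut the gripper, rise and travel to above the pad.

Call:
carry_out --deltas '[[[0, 0, -60, 0, 0, 0, 0], [0, 0, -90, 0, 0, 0, 0], [0, -619, -90, 573, 0, 0.352, 0], [0, -619, -90, 573, 0, 0.352, 0], [0, -619, -90, 573, 0, 0.352, 0], [0, -619, -90, 573, 0, 0.352, 0], [0, -619, -90, 573, 0, 0.352, 0], [0, -619, -90, 573, 0, 0.352, 0], [0, -619, -90, 573, 0, 0.352, 0], [0, -619, -90, 573, 0, 0.352, 0], [0, -619, -90, 573, 0, 0.352, 0], [0, -619, -90, 573, 0, 0.352, 0], [0, -619, -90, 573, 0, 0.352, 0], [0, -619, -90, 573, 0, 0.352, 0], [0, -619, -90, 573, 0, 0.352, 0], [0, -619, -90, 573, 0, 0.352, 0], [0, -619, -90, 573, 0, 0.352, 0], [0, -619, -90, 573, 0, 0.352, 0], [0, -619, -90, 573, 0, 0.352, 0], [0, -619, -90, 573, 0, 0.352, 0]]]'

```text
time_s: 2.6
eef_pos: [539.9, 190.9, 304.9]
ee_rot: [-1.57, 0.0, -1.572]
force: [-0.1, -0.5, -0.1]
width: 0.003
```

Call:
carry_out --deltas '[[[0, -1, 50, 0, 0, 0, 0], [0, -1, 90, 0, 0, 0, 0], [0, -1, 100, 0, 0, 0, 0], [0, -1, 105, 0, 0, 0, 0], [0, -1, 110, 0, 0, 0, 0], [0, -1, 115, 0, 0, 0, 0], [0, -1, 120, 0, 0, 0, 0], [0, -1, 125, 0, 0, 0, 0], [0, -1, 130, 0, 0, 0, 0], [0, -1, 135, 0, 0, 0, 0], [0, -1, 139, 0, 0, 0, 0], [0, -1, 143, 0, 0, 0, 0], [0, -1, 146, 0, 0, 0, 0], [0, -1, 148, 0, 0, 0, 0], [0, -1, 148, 0, 0, 0, 0]]]'

```text
time_s: 4.47
eef_pos: [540.9, 192.9, 158.1]
ee_rot: [-1.568, 0.001, -1.571]
force: [-0.9, -1.3, 6.9]
width: 0.001
```

```bash
python3 - <<'E'
from bench import status, vision
import cv2,numpy as np
a=vision.get_image("scene")["pixels"][200:350,220:350,::-1];b=vision.get_image("top")["pixels"][110:230,130:250,::-1]
cv2.imwrite("pics/c1.png",np.hstack([cv2.resize(a,(434,500)),cv2.resize(b,(366,500))]))
o=status.get_obs();print(o["eef_pos"],o["force"])
E
```

```text
[540.95575425 192.98205461 158.08142284] [-1.0313015  -1.10512411  6.22202011]
```

View pics/c1.png

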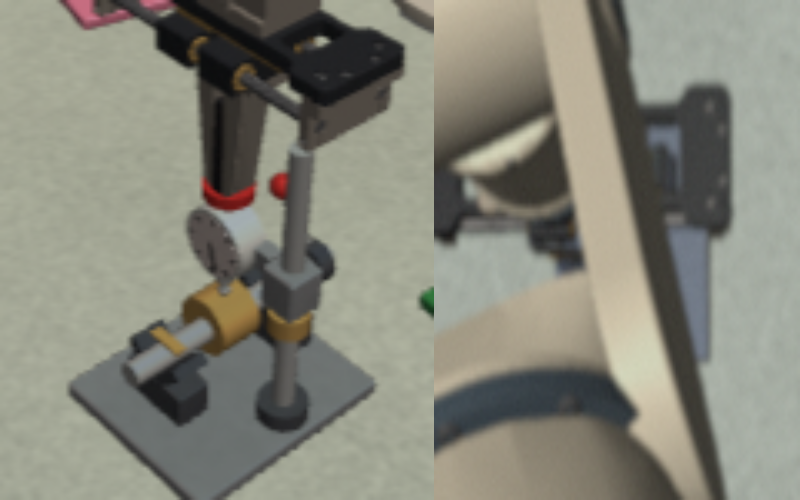

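The picture shows the fingers on the red pad, the carriage just above the brass stop at about (290,325), and the plunger on the collar. I'll push the last few mm.

Call:
carry_out --deltas '[[[0, 0, 2, 0, 0, 0, 0], [0, 0, 3, 0, 0, 0, 0], [0, 0, 4, 0, 0, 0, 0], [0, 0, 5, 0, 0, 0, 0], [0, 0, 5, 0, 0, 0, 0], [0, 0, 5, 0, 0, 0, 0]]]'

```text
time_s: 5.32
eef_pos: [541.0, 193.0, 155.2]
ee_rot: [-1.568, 0.001, -1.571]
force: [-8.8, -4.6, 27.6]
width: 0.008
```

The force rise at z 155 means the carriage is on its stop. I'll lift clear and go down beside the ball on its -y side.

Call:
carry_out --deltas '[[[0, 0, -40, 0, 0, 0, 0], [0, 0, -90, 0, 0, 0, 0], [0, 0, -120, 0, 0, 0, 0], [0, 41, -120, -41, 0, 0, 0], [0, 82, -120, -82, 0, 0, 0], [0, 82, -120, -82, 0, 0, 0], [0, 82, -120, -82, 0, 0, 0], [0, 82, -60, -82, 0, 0, 0], [0, 82, 0, -82, 0, 0, 0], [0, 82, 40, -82, 0, 0, 0], [0, 82, 66, -82, 0, 0, 0], [0, 82, 66, -82, 0, 0, 0], [0, 82, 66, -82, 0, 0, 0]]]'

```text
time_s: 6.95
eef_pos: [459.2, 111.5, 86.3]
ee_rot: [-1.57, 0.0, -1.571]
force: [0.1, -0.3, -0.2]
width: 0.006
```

```bash
python3 - <<'E'
from bench import status, vision
import cv2,numpy as np
a=vision.get_image("scene")["pixels"][200:350,220:350,::-1];b=vision.get_image("top")["pixels"][110:230,130:250,::-1]
cv2.imwrite("pics/c2.png",np.hstack([cv2.resize(a,(434,500)),cv2.resize(b,(366,500))]))
o=status.get_obs();print(o["eef_pos"],o["force"])
E
```

```text
[459.25427058 111.32735453  86.79277517] [-0.65609393 -0.2052823   0.94973043]
```

View pics/c2.png

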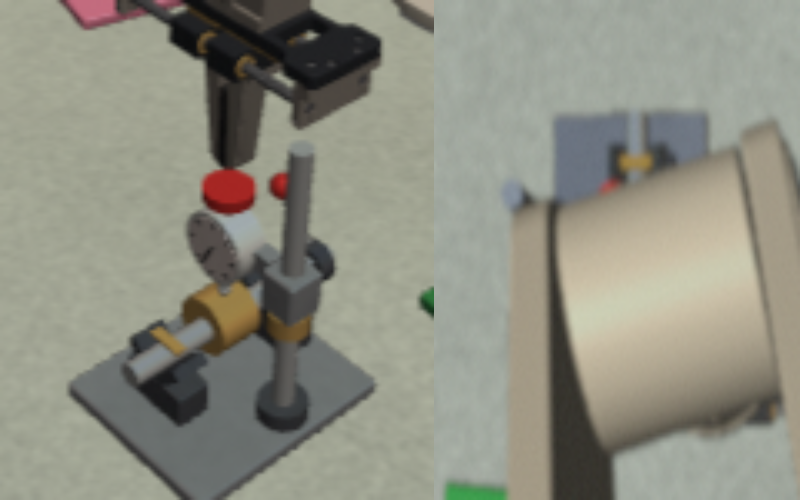

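The carriage sits on the brass stop at about (288,327) and the dial has deflected. The fingers are clear on the -y side of the ball, so I'll start pushing it over.

Call:
carry_out --deltas '[[[0, -10, 0, 0, 0, 0, 0], [0, -18, 0, 0, 0, 0, 0], [0, -24, 0, 0, 0, 0, 0], [0, -29, 0, 0, 0, 0, 0], [0, -34, 0, 0, 0, 0, 0], [0, -39, 0, 0, 0, 0, 0], [0, -44, 0, 0, 0, 0, 0], [0, -49, 0, 0, 0, 0, 0], [0, -54, 0, 0, 0, 0, 0], [0, -59, 0, 0, 0, 0, 0], [0, -64, 0, 0, 0, 0, 0], [0, -69, 0, 0, 0, 0, 0], [0, -73, 0, 0, 0, 0, 0], [0, -77, 0, 0, 0, 0, 0], [0, -80, 0, 0, 0, 0, 0], [0, -80, 0, 0, 0, 0, 0]]]'

```text
time_s: 9.05
eef_pos: [458.0, 191.1, 85.6]
ee_rot: [-1.571, 0.0, -1.571]
force: [-0.8, 0.3, 0.3]
width: 0.004
```

```bash
python3 - <<'E'
from bench import status, vision
import cv2,numpy as np
a=vision.get_image("scene")["pixels"][200:350,220:350,::-1];b=vision.get_image("top")["pixels"][110:230,130:250,::-1]
cv2.imwrite("pics/c3.png",np.hstack([cv2.resize(a,(434,500)),cv2.resize(b,(366,500))]))
o=status.get_obs();print(o["eef_pos"],o["force"])
E
```

```text
[458.09529598 191.05374977  85.66136815] [-0.2103547   0.19787062 -0.34346972]
```

View pics/c3.png

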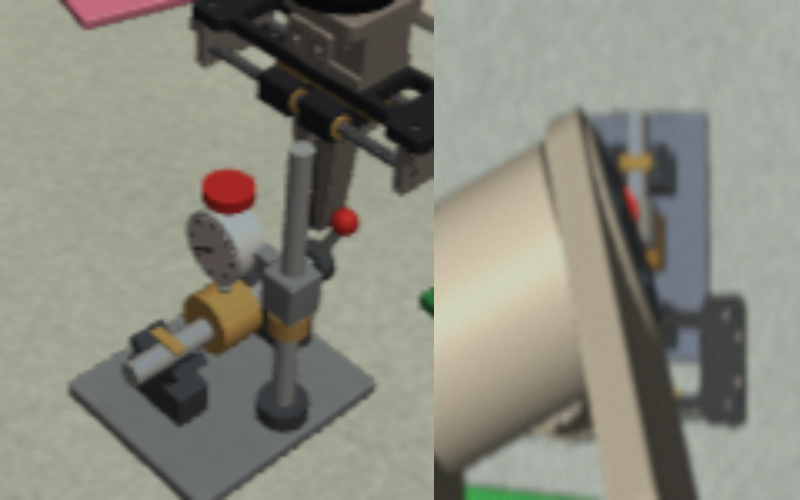

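```bash
cat > ang.py <<'E'
from h import *; import numpy as np, cv2
from bench import vision,status
p=[539.9,191.9,0.003]
c=vision.get_image("scene"); im=c["pixels"]
h=cv2.cvtColor(im,cv2.COLOR_RGB2HSV)
m=((((h[...,0]<6)|(h[...,0]>174))&(h[...,1]>140)&(h[...,2]>60))*255).astype(np.uint8)
n,l,s,ce=cv2.connectedComponentsWithStats(m)
for i in range(1,n):
    if s[i,4]>5 and 270<ce[i][0]<350 and 225<ce[i][1]<320: print(s[i,4],ce[i])
for a in np.arange(.3,.85,.1): print(round(a,2),proj(c,st(p,ball(a))).round(1))
print("pad down",proj(c,st(p,[0,0,151])))
o=status.get_obs();print(o["time_s"],o["eef_pos"],o["force"])
E
python3 ang.py
```

```text
168 [287.98214286 256.91666667]
51 [322.62745098 265.94117647]
0.3 [320.1 264.4]
0.4 [321.8 266.3]
0.5 [323.4 268.4]
0.6 [324.9 270.5]
0.7 [326.3 272.8]
0.8 [327.6 275.1]
pad down [287.59923891 258.06994528]
9.2 [458.12474022 191.01244     85.69126959] [-0.49334936 -0.12480691 -0.34154499]
```

The lever is at about 0.42 rad, so it needs roughly 15 mm more.

Call:
carry_out --deltas '[[[0, -3, 0, 0, 0, 0, 0], [0, -6, 0, 0, 0, 0, 0], [0, -9, 0, 0, 0, 0, 0], [0, -11, 0, 0, 0, 0, 0], [0, -13, 0, 0, 0, 0, 0], [0, -14, 0, 0, 0, 0, 0], [0, -14, 0, 0, 0, 0, 0]]]'

```text
time_s: 10.07
eef_pos: [457.9, 204.9, 85.6]
ee_rot: [-1.571, 0.0, -1.571]
force: [0.3, -2.8, -1.0]
width: 0.005
```

```bash
python3 ang.py
```

```text
168 [287.98214286 256.91666667]
50 [326.86 272.18]
0.3 [320.1 264.4]
0.4 [321.8 266.3]
0.5 [323.4 268.4]
0.6 [324.9 270.5]
0.7 [326.3 272.8]
0.8 [327.6 275.1]
pad down [287.59923891 258.06994528]
10.125 [457.93732295 204.91645184  85.59973799] [-0.06835944 -2.25116075 -1.60711969]
```

Call:
carry_out --deltas '[[[0, -1, 0, 0, 0, 0, 0], [0, -2, 0, 0, 0, 0, 0], [0, -3, 0, 0, 0, 0, 0], [0, -3, 0, 0, 0, 0, 0], [0, -3, 0, 0, 0, 0, 0]]]'

```text
time_s: 10.75
eef_pos: [458.0, 208.0, 85.6]
ee_rot: [-1.571, 0.0, -1.571]
force: [-0.1, -1.5, -0.7]
width: 0.008
```

```bash
python3 ang.py
```

```text
168 [287.98214286 256.91666667]
49 [327.71428571 273.51020408]
0.3 [320.1 264.4]
0.4 [321.8 266.3]
0.5 [323.4 268.4]
0.6 [324.9 270.5]
0.7 [326.3 272.8]
0.8 [327.6 275.1]
pad down [287.59923891 258.06994528]
10.8 [458.0673954  207.9556      85.65582692] [ 0.36787695 -1.4899328  -1.04464513]
```

Still no stop force, so I'll push a little more.

Call:
carry_out --deltas '[[[0, -1, 0, 0, 0, 0, 0], [0, -2, 0, 0, 0, 0, 0], [0, -2, 0, 0, 0, 0, 0], [0, -2, 0, 0, 0, 0, 0]]]'

```text
time_s: 11.3
eef_pos: [458.0, 209.3, 85.5]
ee_rot: [-1.571, -0.001, -1.571]
force: [0.8, -6.5, -0.1]
width: 0.006
```

```bash
python3 ang.py
```

```text
168 [287.98214286 256.91666667]
50 [327.9  273.94]
0.3 [320.1 264.4]
0.4 [321.8 266.3]
0.5 [323.4 268.4]
0.6 [324.9 270.5]
0.7 [326.3 272.8]
0.8 [327.6 275.1]
pad down [287.59923891 258.06994528]
11.35 [457.95924304 209.32526821  85.54252716] [ 0.44075565 -5.73287497  0.03877374]
```

The force has risen to 6.5 N, so the lever is at its stop. Backing off to -y, then up and away.

Call:
carry_out --deltas '[[[0, 5, 0, 0, 0, 0, 0], [0, 20, 0, 0, 0, 0, 0], [0, 50, 0, 0, 0, 0, 0], [0, 80, 0, 0, 0, 0, 0], [0, 100, 0, 0, 0, 0, 0], [0, 100, -50, 0, 0, 0, 0], [0, 100, -110, 0, 0, 0, 0], [0, 100, -170, 0, 0, 0, 0], [0, 140, -200, -30, 0, 0, 0], [0, 190, -200, -60, 0, 0, 0], [0, 240, -200, -60, 0, 0, 0], [0, 290, -200, -60, 0, 0, 0], [0, 290, -200, -60, 0, 0, 0], [0, 290, -200, -60, 0, 0, 0]]]'

```text
time_s: 13.1
eef_pos: [397.5, -80.2, 285.5]
ee_rot: [-1.571, 0.001, -1.573]
force: [0.2, 0.7, -0.3]
width: 0.002
```

```bash
python3 ang.py; python3 - <<'E'
from bench import vision
import cv2,numpy as np
a=vision.get_image("scene")["pixels"][200:350,220:350,::-1];b=vision.get_image("top")["pixels"][110:230,130:250,::-1]
cv2.imwrite("pics/c4.png",np.hstack([cv2.resize(a,(434,500)),cv2.resize(b,(366,500))]))
E
```

```text
168 [287.98214286 256.91666667]
47 [327.9787234  274.17021277]
0.3 [320.1 264.4]
0.4 [321.8 266.3]
0.5 [323.4 268.4]
0.6 [324.9 270.5]
0.7 [326.3 272.8]
0.8 [327.6 275.1]
pad down [287.59923891 258.06994528]
13.15 [397.69548515 -79.70176307 285.49898446] [-0.0220776  -0.51911896  0.30550526]
```

View pics/c4.png

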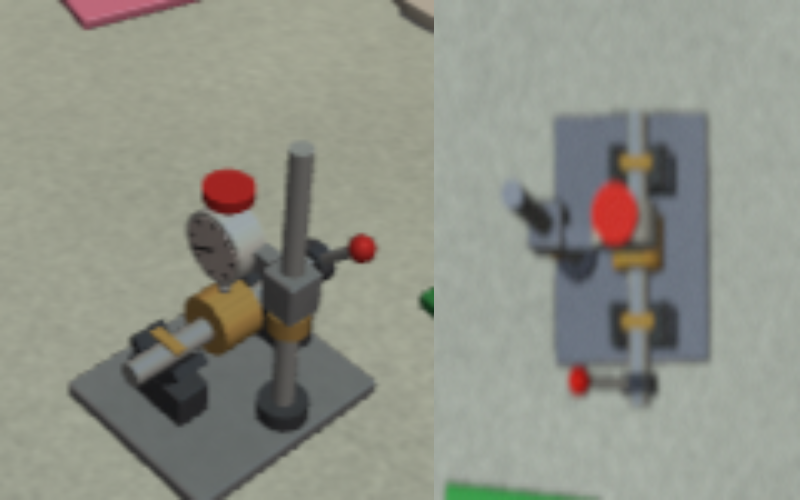

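The picture shows the carriage on the brass stop, the plunger on the collar, and the red ball at the far side at (361,248), about 0.78 rad. The arm is clear, so I'll hand in.

```bash
python3 -c "
from bench import arm; print(arm.job_done())"
```

```text
the job is handed in; nothing more can be done
None
```

The job is done and handed in at about 13 s of the 42 s allowed; the interface gives no verdict.

- **Gauge:** I pushed the red pad down with the shut fingers until the force rose to about 28 N at z = 155 mm, which is the fully-down height. In the last picture the carriage was still on the brass stop with the plunger on the collar. The red pad's image position had not moved since the push.
- **Lever:** I pushed the red ball over the top from the -y side until the force rose to 6.5 N at the far stop. After I backed off, the ball's image position put the lever at about 0.77–0.8 rad, against the 0.6 needed.
- **Clearance:** At hand-in the arm was clear of the red stand and the force reading was near zero. I planned the path above the black stand, and no call ended with an unexpected force reading.

No check failed. The ball's row and column in the image disagreed slightly, by about 1 pixel (0.05 rad), which is within the camera calibration error. I could not read the slide, plunger and shaft joints directly, so those are judged from the pictures and forces.

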